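Load a rotor disc into the bench analyser with the lifter

ROBOT

A 7-joint arm with a two-finger parallel gripper is mounted at the origin on the work surface. World frame = base frame: x ahead of the robot, y to its left, z up, the work surface at z = 0. Lengths are in m, angles in rad, forces in N, time in s.
With the tool pointing down it reaches from about 0.4 to 0.85 m from the base axis. Payload 6.9 kg.
Tool frame: the origin (TCP) lies midway between the tips of the shut fingers; the grasp point (between the pads) lies 19 mm behind it; z points along the fingers, y is the line along which they close (so a half turn about z gives the same grasp; the last joint's range is limited). The gripper opens to 85 mm and grips with 20 to 120 N. Pads are 22 mm wide; open, the fingers measure 114 mm over their backs; the gripper's body (76 mm by 85 mm) begins 54 mm behind the grasp point. The pads swing forward as they close: fully open they stand 13 mm farther back than shut.
Start: joints at [-1.129, 0.507, -0.238, 1.5, 0.126, 1.149, -0.155], TCP at [0.207, 0.59, 0.231] pointing down, gripper open.
Joint ranges: [-3.08, 3.08], [-0.24, 2.05], [-1.43, 1.35], [0, 2.5], [-1.52, 4.66], [0.17, 1.96], [-2.89, 2.89]. Speed limits (rad/s): [2.39, 2.39, 3.14, 3.14, 3.14, 3.14, 3.14].

INTERFACE

Orientations are given as a rotation vector (axis times angle).
In Python, from cell import r gives the robot as it stands.
- The arm moves only by the tool arm_command, never from a script. Its argument "plan" is a list of rows, each a list of 7 numbers: the turn, a rotation vector about the tool's x, y, z in degrees, then the shift along the tool's x, y, z in cm, then the closure, from 0 (fully open) to 1 (shut). In form: [[ax, ay, az, x, y, z, jaw], ...]. A call has 1 to 8 rows; each row is the pose to reach, as a shift and turn from the pose commanded when the call began, along the tool's axes at that moment; what a row does not reach only later rows make up. A row lasts 1/12 s, in which the tool goes at most 41.7 mm and 7.16 degrees, less where a joint would pass 70% of its speed; a pose out of reach is approached as far as the arm can. A call with a gripper value outside its range is refused whole. The fingers move at their own pace and stop on an object; "squeeze" is the grip in N (left out, the last holds). Time passes only in rows, so rows that repeat a pose let the fingers close. It gives the time, the measured TCP pose, the force, the opening and the grip force at its end, in the units of the state.
- r.sense(): the state, without advancing time (a new reading comes with each control period).
- r.read_camera(name): name is "side" or "top" or "wrist"; returns a dict with "pixels" (400x640x3 uint8, red, green, blue), "mtx" (3x3 intrinsics, pixels), "R" (3x3) and "t" (3): a world point X has camera coordinates R X + t. Camera axes: x right, y down, z forward; pixel columns grow to the right and rows downward; lengths in m; the calibration is good to about 2 mm. A picture is of the moment at which its call begins. There is no depth.
- r.sign_off(): hands the job in; it is judged then, once.
The state is a dict: "clock": time; "qpos": joint angles; "joint_velocities": joint speeds; "effort": joint torques, N m; "tcp_pos": TCP position; "tool_rot": TCP orientation; "force": force on the tool from outside, world axes, zero at the start; "wrist_torque": the same for the moment, N m; "opening": opening from 0.0 (shut) to 1.0 (fully open); "gripper_force": force on a finger pad.
Only numpy, scipy, OpenCV 4.12 (cv2) and the standard library are available. Lean on these libraries where they do the work, as an engineer would, in place of code of your own. Each camera call takes 0.05 s, during which the arm holds its last target. There are 200 camera calls.

TASK

Take the lifter by its upright grip, slide its blade under the white rotor disc on the stand, and carry the disc level on the blade to the analyser; fingers must never touch the disc. Lower the disc flat into the seat of the open tray, drawing the blade out from underneath, then push the tray gently fully home and press it against its stop with about 15 N for half a second, so that it registers. Then stand the lifter flat on the table and let go of it, leaving the other things where they are and never forcing the disc, the stand or the tray.

Things in the scene. Friction and masses are not known exactly. Their poses are not given: they have to be found in the camera images.
- lifter_grip (a point): Lifter (130 g): black upright grip post, 24 x 24 mm square, top 95 mm up, on a foot block 44 mm long (x), 56 mm wide, 12 mm high; a flat steel blade sticks out of the foot's front. Undersides of foot and blade are level: it stands flat on the table. Point: on the post's axis, 60 mm above the underside; x along the blade to its tip, z up. Foot's front face at x = +22 mm.
- lifter_rib (a point): Lifter's blade: 28 mm wide, 3 mm thick. Point: middle of the front foot-line of a cross-rib on the blade's top face, 48 mm ahead of the post's axis and 3 mm above the underside. The rib is 4 mm long, as wide as the blade, and rises 6 mm above it. The blade goes on 52 mm ahead of this point; the disc rides there, its centre 25 mm ahead of the rib or a little more.
- disc_c (a point): Rotor disc: white plastic, 50 mm across, 8 mm thick, with a grey hub 16 mm across rising 3 mm above its upper face; 45 g; loose on the stand. Point: its centre, 4 mm above its underside; z up. Delicate: over 15 N on it counts as forced.
- stand_top (a point): Aluminium disc stand, fixed: two rails with a 36 mm gap between carry the disc's rim. Point: midway between the rails at their top, 36 mm above the table, within 2 mm of the disc's centre. x along the gap away from the open end where the blade enters. Rails: x -25 to +30 mm, 14 mm wide, 30 mm deep. Slanted stops at the far end, 12 mm high, hold the disc about 4 mm further on. Over 20 N is forced.
- seat (a point): Seat of the disc in the analyser's grey tray: point at its centre, level with the rail tops that carry the disc, 40 mm above the table; moves with the tray. x into the analyser (tray closes that way), z up. The tray is a fork: two rails 12 mm deep, 36 mm gap between, open to the robot and below (25 mm free beneath), so the blade sinks through the gap. A bar closes the gap at x = +45 mm.
- seat_stops (a point): Point midway between the seat's two slanted stops, at rail-top height, 13 mm beyond the seat's centre. They rise 14 mm and touch a centred disc within 1 mm; on the robot's side two lips 4 mm high stand behind its rim, about 4 mm of play in all. So a disc with its underside 5 to 12 mm above the rails can be slid ahead until the stops are felt (5 N does not shift the tray), then lowered.
- tray_front (a point): Middle of the tray's front, at rail-top height, 46 mm on the robot's side of the seat's centre. Here two plates, one each side of the gap (18 to 44 mm from the middle line), face the robot, from 24 mm below to 3 mm above the rail tops; push here. Same axes as the seat.
- tray (a joint): Tray slide, m: 0 fully home, grows as it comes out, at most 0.08; starts 0.055 to 0.075 out. It slides stiffly, about 6 N of friction all the way, no spring or catch, stays where left; at home it meets a hard stop, where it is to be pressed with about 15 N (11 to 20) for half a second. Over 20 N on the tray counts as forced.
- analyser: Bench analyser, white, fixed: 190 mm wide, 170 deep, 105 high. Origin: bottom middle of its front face; x into it, z up. The tray runs in an opening 100 mm wide reaching 75 mm above the table; with the tray home the seat's centre lies 25 mm inside the front face and the tray's front still stands 21 mm out.
- pill_bottle: Bystander: amber pill bottle, 44 mm across, 75 mm high, loose; origin under its centre.
- dose_cup: Bystander: small clear dose cup, 40 mm across, 35 mm high, loose; origin under its centre.
- tape_roll: Bystander: roll of paper tape lying flat, 70 mm across, 18 mm high, loose; origin under its centre.
Mind the look-alikes: they are no part of the job. Leave any orange look-alike of the part that bears lifter_grip alone. Of the things that look like the part that bears disc_c, the larger one is meant.

How it is judged:
On the way, in this order (a step that is already met when the one before it is completed fails the run):
1. the disc is borne by the held lifter, clear of the stand (contact force between the fingers and lifter above 1 N and contact force between disc and lifter above 0.1 N and contact force between disc and stand below 0.01 N and height (world z) of disc_c above 0.046 m and angle between disc_c's own z axis and vertical below 0.25 rad), for 0.3 s.
2. the disc lies flat in the seat of the tray (horizontal distance between disc_c and seat below 0.005 m and z of disc_c in the frame of seat between 0.002 and 0.006 m and angle between disc_c's own z axis and vertical below 0.06 rad), for 0.2 s.
3. the tray is fully home with the disc in its seat and is pressed against its stop (all of step 2 and value of joint tray below 0.002 m and contact force between tray and anything else above 11 N), for 0.3 s.
At the end, for the whole second after the job is handed in: The tray is within 2 mm of fully home, the disc lies flat in its seat (centre within 5 mm of the seat's, height within 2 mm, tilt under 0.06 rad) and at rest; the lifter stands upright on the table (tilt under 0.05 rad, within 3 mm of table height), at rest and let go (all of step 2 and value of joint tray below 0.002 m and linear speed of each of disc, lifter below 0.01 m/s and angle between lifter_grip's own z axis and vertical below 0.05 rad and height (world z) of lifter_grip below 0.063 m and contact force between lifter and disc below 0.01 N); the robot touches nothing.
It fails at once if the fingers or the arm touch the disc (contact force between any of the fingers, the arm and disc above 0.05 N).
It fails at once if the disc tilts more than 0.3 rad (angle between disc_c's own z axis and vertical above 0.3 rad).
It fails at once if the disc is forced (over 15 N on it) (contact force between disc and anything else above 15 N).
It fails at once if the stand is forced (over 20 N on it) or the tray (over 20 N) (contact force between any of stand, tray and anything else above 20 N).
It fails at once if a bystander is moved more than 20 mm (distance of any of pill_bottle, dose_cup, tape_roll from where it was at the start of the episode above 0.02 m).
It also fails if it takes over 72 s, if anything falls off the work surface, if the arm or the gripper's body presses on something with over 40 N, if the wrist force passes 120 N, or if a joint passes its speed limit or range.

## Working session

There is one attempt and no reset: what is moved stays moved. The work goes in short steps, Python scripts to look and compute and a tool call to move; the robot and the scene stay as the last step left them, time stands still between calls to the robot, and variables do not carry over. Pictures are saved under pics/ and viewed, at most 10 in all, crops included, and the job is handed in when it is done.

Besides the shell and the picture viewer there is one more tool, called after "Request:" by a JSON object that holds its "method" and its "body", one argument or row to a line. arm_command: Moves the arm, as the interface text tells. Its arguments: {"type":"object","properties":{"plan":{"type":"array"},"squeeze":{"type":"number"}},"required":["plan"]}

```bash
mkdir -p pics; ls
python3 - <<'E'
from cell import r
import cv2,numpy as np
s=r.sense();print(s)
ims=[]
for n in("side","top"):
    c=r.read_camera(n);cv2.imwrite(f"pics/{n}0.png",c["pixels"][:,:,::-1]);print(n,c["mtx"].tolist(),c["R"].tolist(),c["t"].tolist())
E
```

```text
pics
{'clock': 0.0, 'qpos': array([-1.12849449,  0.50835758, -0.23747837,  1.50118034,  0.12566294,
        1.14886721, -0.15478785]), 'joint_velocities': array([-0.00051201,  0.00058264, -0.00070264, -0.00226782,  0.00138453,
        0.00101047, -0.00020898]), 'effort': array([ 1.35095630e-03, -6.20591140e+01, -2.18617894e+00, -2.49652827e+01,
        1.27300347e-02,  1.22748213e-02, -2.49177191e-05]), 'tcp_pos': array([0.20645824, 0.58936628, 0.23039938]), 'tool_rot': array([-5.26534203e-01, -3.09686258e+00,  2.83900614e-03]), 'force': array([ 0.33101973,  0.15309166, -0.87663502]), 'wrist_torque': array([0.03710529, 0.03890499, 0.00911314]), 'gripper_force': 0.0, 'opening': 1.0021723650985856}
side [[446.43307277380524, 0.0, 311.8705648727233], [0.0, 446.43307277380524, 197.03414988560584], [0.0, 0.0, 1.0]] [[0.71114936577403, -0.7029371620822431, -0.012079971976679727], [-0.42934920821928985, -0.4206308281292857, -0.7992052075835969], [0.5567098319238342, 0.5735408028998757, -0.6009368606170721]] [-0.4209337909259103, 0.2822248602790877, 0.8587346183540202]
top [[377.051704108626, 0.0, 322.80267126183105], [0.0, 377.051704108626, 205.02685751719446], [0.0, 0.0, 1.0]] [[-0.10711192819424335, -0.9942383417458306, -0.004141816148943759], [-0.974265394305127, 0.10578933986872033, -0.19903657209069725], [0.1983279513784837, -0.01728396287431709, -0.9799833102300124]] [0.007307238537149923, 0.5436539199008479, 1.020078032836708]
```

View pics/side0.png

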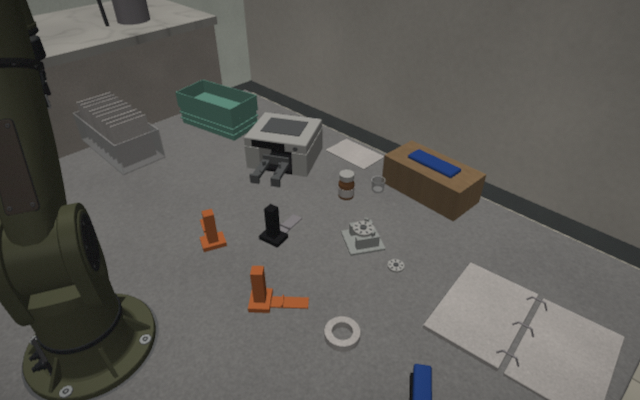

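View pics/top0.png

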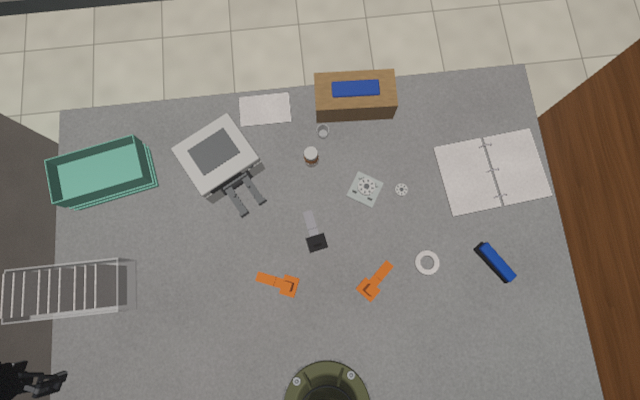

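Side view candidates for the lifter are the black post (272,222), the orange one (210,230) and the orange one (260,290). I choose the black one. For the disc, they are the one on the stand (364,228) and the small one on the table (396,265). I choose the larger, on the stand. In the top view the lifter is at (316,241) with its blade up to (309,213), the disc is at (366,187), and the tray fork is at (240,195).

```bash
cat > h.py <<'E'
import numpy as np,cv2
from cell import r
from scipy.spatial.transform import Rotation as Rn
def ray(c,u,v,z):
    d=c["R"].T@np.linalg.solve(c["mtx"],[u,v,1.]);o=-c["R"].T@np.asarray(c["t"])
    return o+d*(z-o[2])/d[2]
def proj(c,X):
    p=c["mtx"]@(c["R"]@np.asarray(X)+c["t"]);return p[:2]/p[2]
def tri(c1,p1,c2,p2):
    P=[c["mtx"]@np.c_[c["R"],c["t"]] for c in(c1,c2)]
    X=cv2.triangulatePoints(P[0],P[1],np.float64(p1),np.float64(p2))[:,0];return X[:3]/X[3]
def tool():
    s=r.sense();return s["tcp_pos"],Rn.from_rotvec(s["tool_rot"]).as_matrix()
def save(c,name,box,k):
    x0,y0,x1,y1=box
    cv2.imwrite("pics/"+name,cv2.resize(c["pixels"][y0:y1,x0:x1,::-1],None,fx=k,fy=k,interpolation=cv2.INTER_CUBIC))
E
python3 - <<'E'
from h import *
c=r.read_camera("top");save(c,"top1.png",(165,110,425,300),3)
for n,u,v,z in[("post top",316,240,.06),("bladetip",309,213,.003),("disc",366,187,.044),("small",401,189,.01),("railL",240,214,.04),("railR",262,205,.04),("bottle",311,155,.075),("cup",322,131,.03),("tape",427,262,.018)]: print(n,ray(c,u,v,z).round(3))
p,R=tool();print(p,R.round(3))
w=r.read_camera("wrist");print(w["mtx"]);print((R.T@(-w["R"].T@np.array(w["t"])-p)).round(4),(w["R"]@R).round(3))
E
```

```text
post top [ 0.443 -0.022  0.06 ]
bladetip [ 0.532 -0.009  0.003]
disc [ 0.583 -0.182  0.044]
small [ 0.574 -0.29   0.01 ]
railL [0.544 0.188 0.04 ]
railR [0.563 0.123 0.04 ]
bottle [ 0.687 -0.033  0.075]
cup [ 0.775 -0.074  0.03 ]
tape [ 0.351 -0.33   0.018]
[0.20646436 0.58950745 0.2306276 ] [[-0.944  0.33  -0.   ]
 [ 0.33   0.944 -0.001]
 [-0.    -0.001 -1.   ]]
[[303.64475234   0.         321.50182881]
 [  0.         303.64475234 199.99681066]
 [  0.           0.           1.        ]]
[ 0.0731 -0.0002 -0.1436] [[-0.001  1.     0.   ]
 [-0.958 -0.    -0.288]
 [-0.288 -0.     0.958]]
```

View pics/top1.png

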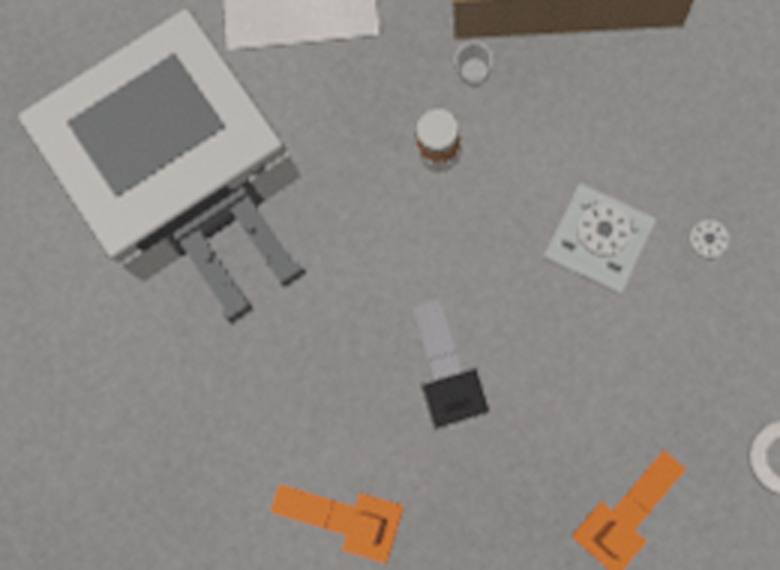

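Crop: the black lifter's foot is at (455,397) with the blade tip at (428,303), yaw about +10°. The large disc on the stand is at (604,229), with the stand's open end at lower left (592,256). The tray fork fronts are at (237,317) and (293,277). I chose the black lifter and the larger disc; the small disc at (710,239) and the two orange lifters are decoys.

Request:
{"method": "arm_command", "body": {
  "plan": [
    [0,0,7,-2,-2.5,0,0],
    [0,0,14,-5,-6,0,0],
    [0,0,21,-8,-9.5,0,0],
    [0,0,28,-11,-13,0,0],
    [0,0,35,-14,-16.5,0,0],
    [0,0,42,-17,-20,0,0],
    [0,0,49,-20,-23.5,0,0],
    [0,0,56,-23,-27,0,0]
  ]
}}

```text
clock: 0.87
tcp_pos: [0.3233, 0.2859, 0.2314]
tool_rot: [-1.926, -2.482, -0.001]
force: [1.2, -0.2, 0.2]
opening: 1.002
gripper_force: 0.0
```

```bash
cat > to.py <<'E'
# usage: to.py x y z yaw_deg : delta in tool axes (cm) and turn (deg) from the present pose, tool pointing down
import sys;from h import *
x,y,z,a=map(float,sys.argv[1:]);p,R=tool();a=np.radians(a)
G=np.array([[np.cos(a),np.sin(a),0],[np.sin(a),-np.cos(a),0],[0,0,-1]]).T
G=np.c_[[np.cos(a),np.sin(a),0],[np.sin(a),-np.cos(a),0],[0,0,-1]]
print("turn",np.degrees(Rn.from_matrix(R.T@G).as_rotvec()).round(2),"shift",(100*R.T@(np.array([x,y,z])-p)).round(2),"tcp",p.round(4),"yaw",np.degrees(np.arctan2(R[1,0],R[0,0])).round(2),"q",r.sense()["qpos"].round(2),"F",r.sense()["force"].round(2))
E
python3 to.py .445 -.022 .23 10
```

```text
turn [-1.000e-02 -3.000e-02  9.436e+01] shift [-32.85   4.15   0.13] tcp [0.3233 0.2859 0.2314] yaw 104.36 q [-0.83  0.21  0.06  1.98 -0.01  0.96 -0.51] F [ 1.22 -0.19  0.25]
```

Request:
{"method": "arm_command", "body": {
  "plan": [
    [0,0,7,-4,0.5,0,0],
    [0,0,14,-8,1,0,0],
    [0,0,21,-12,1.5,0,0],
    [0,0,28,-16,2,0,0],
    [0,0,35,-20,2.5,0,0],
    [0,0,42,-24,3,0,0],
    [0,0,49,-28,3.5,0,0],
    [0,0,56,-32,4,0,0]
  ]
}}

```text
clock: 1.53
tcp_pos: [0.4433, -0.0133, 0.2316]
tool_rot: [2.866, 1.287, 0.001]
force: [1.3, 0.4, 0.4]
opening: 0.999
gripper_force: 0.0
```

```bash
python3 to.py .445 -.022 .23 10
```

```text
turn [ 1.000e-02 -4.000e-02  3.838e+01] shift [-0.53  0.7   0.16] tcp [ 0.4433 -0.0133  0.2316] yaw 48.38 q [-0.37  0.24  0.43  1.95 -0.12  0.97 -0.6 ] F [1.3  0.39 0.36]
```

Request:
{"method": "arm_command", "body": {
  "plan": [
    [0,0,7,-0.5,0.7,0,0],
    [0,0,14,-0.5,0.7,0,0],
    [0,0,21,-0.5,0.7,0,0],
    [0,0,28,-0.5,0.7,0,0],
    [0,0,35,-0.5,0.7,0,0],
    [0,0,38.4,-0.5,0.7,0,0],
    [0,0,38.4,-0.5,0.7,0,0],
    [0,0,38.4,-0.5,0.7,0,0]
  ]
}}

```text
clock: 2.2
tcp_pos: [0.4449, -0.0197, 0.2312]
tool_rot: [3.128, 0.286, -0.0]
force: [-0.4, 1.1, 0.2]
opening: 1.002
gripper_force: 0.0
```

```bash
python3 to.py .445 -.022 .23 10
python3 - <<'E'
from h import *
c=r.read_camera("wrist");save(c,"w1.png",(0,0,640,400),1.25)
g=c["pixels"].astype(int)
m=((g.max(2)<50)*255).astype(np.uint8);m[:, :200]=0;m[:,440:]=0
for k in cv2.findContours(m,0,2)[0]:
    if cv2.contourArea(k)>100:print(cv2.contourArea(k),cv2.minAreaRect(k),cv2.boundingRect(k))
E
```

```text
turn [0.   0.02 0.45] shift [-0.03  0.23  0.12] tcp [ 0.4449 -0.0197  0.2312] yaw 10.45 q [-0.46  0.26  0.58  1.95 -0.17  0.98 -1.19] F [-0.37  1.06  0.22]
14781.5 ((319.5, 326.5), (238.99996948242188, 144.99996948242188), 0.0) (200, 254, 240, 146)
249.0 ((320.0, 172.5), (15.0, 24.0), 90.0) (308, 165, 25, 16)
```

View pics/w1.png

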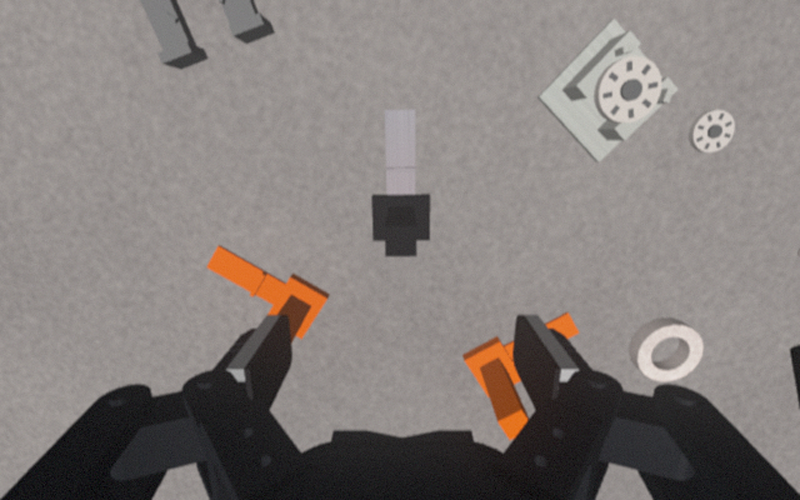

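Wrist view: the lifter is upright in the picture. Its blade tip is at (400,110), the foot front edge at (401,195) and the post top's rear edge at (401,256). The disc is on the stand at (631,90), with the stand's open end at lower left. The tray fork is at top left, (185,60) and (252,35).

```bash
python3 - <<'E'
from h import *
c=r.read_camera("wrist");k=1.25
f=lambda u,v,z:ray(c,u/k,v/k,z)
tip=f(400.5,110,.003);fl=f(373,195,.012);fr=f(430.5,195,.012);rib=f(400.5,167,.006);pt=f(401.5,256,.095)
fm=(fl+fr)/2;d=(tip-fm)[:2];yaw=np.arctan2(d[1],d[0]);e=np.array([np.cos(yaw),np.sin(yaw)])
print("yaw",np.degrees(yaw),"edge yaw",np.degrees(np.arctan2(*(fl-fr)[1::-1]))-90,"w",np.linalg.norm(fl-fr),"len",np.linalg.norm(d))
print("axis from tip",tip[:2]-.1*e,"foot",fm[:2]-.022*e,"rib",rib[:2]-.046*e,"post",pt[:2]+.012*e)
dc=f(631,90,.044);print("disc",dc)
a=f(574,91,.036);b=f(610,132,.036);print("stand front rail ends",a,b,(a+b)/2,"yaw",np.degrees(np.arctan2(*(a-b)[1::-1]))-90)
a=f(185,60,.043);b=f(255,34,.043);print("tray",(a+b)/2,np.degrees(np.arctan2(*(a-b)[1::-1]))-90, np.linalg.norm(a-b))
E
python3 to.py .445 -.022 .13 10
```

```text
yaw 11.284978674492052 edge yaw 10.430517724578294 w 0.05498801421229016 len 0.07698492844189263
axis from tip [ 0.4413347  -0.02089074] foot [ 0.44233014 -0.0206921 ] rib [ 0.44393193 -0.01955178] post [ 0.4413166  -0.02016347]
disc [ 0.585575   -0.18233715  0.044     ]
stand front rail ends [ 0.57795825 -0.14042716  0.036     ] [ 0.55239501 -0.18063672  0.036     ] [ 0.56517663 -0.16053194  0.036     ] yaw -32.446174590213566
tray [0.5569431  0.14633831 0.043     ] 28.159375381892076 0.06044868518448153
turn [-0.    0.    0.44] shift [-0.04  0.23 10.13] tcp [ 0.4449 -0.0197  0.2313] yaw 10.44 q [-0.46  0.26  0.58  1.95 -0.17  0.98 -1.19] F [-0.01 -0.71  0.02]
```

Request:
{"method": "arm_command", "body": {
  "plan": [
    [0,0,0,-0.3,0.1,3,0],
    [0,0,0,-0.3,0.1,6,0],
    [0,0,0,-0.3,0.1,9,0],
    [0,0,0,-0.3,0.1,12,0],
    [0,0,0,-0.3,0.1,15,0],
    [0,0,0,-0.3,0.1,18,0],
    [0,0,0,-0.3,0.1,19.8,0],
    [0,0,0,-0.3,0.1,19.8,0]
  ]
}}

```text
clock: 2.97
tcp_pos: [0.4404, -0.0213, 0.0304]
tool_rot: [-3.128, -0.284, 0.008]
force: [-0.1, 0.3, 0.3]
opening: 0.998
gripper_force: 0.0
```

Request:
{"method": "arm_command", "body": {
  "plan": [
    [0,0,0,0,0,0,0.4],
    [0,0,0,0,0,0,0.7],
    [0,0,0,0,0,0,1],
    [0,0,0,0,0,0,1],
    [0,0,0,0,0,0,1],
    [0,0,0,0,0,0,1],
    [0,0,0,0,0,0,1],
    [0,0,0,0,0,0,1]
  ],
  "squeeze": 110
}}

```text
clock: 3.63
tcp_pos: [0.4428, -0.021, 0.0345]
tool_rot: [-3.128, -0.283, -0.003]
force: [-2.3, 0.8, 11.3]
opening: 0.268
gripper_force: 98.6
```

```bash
python3 to.py .442 -.0205 .033 10.4
python3 - <<'E'
from h import *
s=r.sense();print(s["opening"],s["gripper_force"],s["clock"])
c=r.read_camera("wrist");save(c,"w2.png",(120,0,520,400),1.5)
E
```

```text
turn [-0.01 -0.12 -0.05] shift [-0.07 -0.07  0.15] tcp [ 0.4428 -0.021   0.0345] yaw 10.35 q [-0.25  0.56  0.36  2.21 -0.45  0.44 -0.92] F [-2.3   0.82 11.3 ]
0.267833284471744 98.64616513252258 3.6333
```

View pics/w2.png

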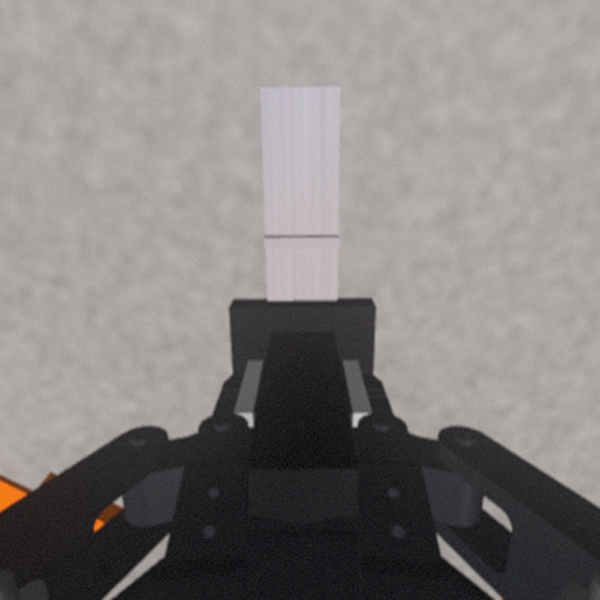

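The lifter is gripped squarely. The blade is central and vertical in the crop, with its tip at (300,87), the rib line at v=236 and the foot front at v=299. Now I lift it and go behind the stand for a close look.

```bash
python3 - <<'E'
from h import *
c=r.read_camera("wrist");p,R=tool()
f=lambda u,v,z:(R.T@(ray(c,u/1.5+120,v/1.5,z)-p)*1000).round(1)
print("tip",f(261,87,.003),f(340,87,.003),"rib back top?",f(300.5,236,.009),f(300.5,236,.003),"foot",f(230,299,.012),f(375,299,.012))
E
python3 to.py .4686 -.1092 .185 -32
```

```text
tip [ 98.8 -14.3  31.7] [98.8 13.6 31.7] rib back top? [47.2 -0.4 25.6] [46.3 -0.4 31.6] foot [ 23.6 -27.2  22.5] [23.6 27.9 22.5]
turn [-0.06 -0.11 42.35] shift [  0.98   9.13 -15.05] tcp [ 0.4429 -0.0211  0.0345] yaw 10.35 q [-0.25  0.56  0.36  2.21 -0.45  0.44 -0.92] F [-2.17  0.57 11.85]
```

Request:
{"method": "arm_command", "body": {
  "plan": [
    [0,0,0,0,0,-1,1],
    [0,0,0,0,0,-3.5,1],
    [0,0,7,0.1,1,-6,1],
    [0,0,14,0.3,3,-9,1],
    [0,0,21,0.5,5,-12,1],
    [0,0,28,0.7,7,-14,1],
    [0,0,35,0.9,8.5,-15,1],
    [0,0,42.3,1,9.1,-15,1]
  ]
}}

```text
clock: 4.4
tcp_pos: [0.4699, -0.1118, 0.1865]
tool_rot: [-3.017, 0.874, -0.01]
force: [0.7, -0.7, -1.7]
opening: 0.272
gripper_force: 98.9
```

Request:
{"method": "arm_command", "body": {
  "plan": [
    [0,0,0,0,0,0,1],
    [0,0,0,0,0,0,1]
  ]
}}

```text
clock: 4.57
tcp_pos: [0.4679, -0.1087, 0.1832]
tool_rot: [-3.022, 0.857, 0.001]
force: [-0.5, 1.7, -2.2]
opening: 0.269
gripper_force: 98.8
```

```bash
python3 to.py .4686 -.1092 .185 -32
python3 - <<'E'
from h import *
print(r.sense()["gripper_force"])
c=r.read_camera("wrist");save(c,"w3.png",(140,0,500,270),2.2)
E
```

```text
turn [0.01 0.04 0.34] shift [ 0.08  0.01 -0.18] tcp [ 0.4679 -0.1087  0.1832] yaw -31.66 q [-0.37  0.43  0.79  1.95 -0.38  0.92 -1.51] F [-0.52  1.74 -2.23]
98.84798884391785
```

View pics/w3.png

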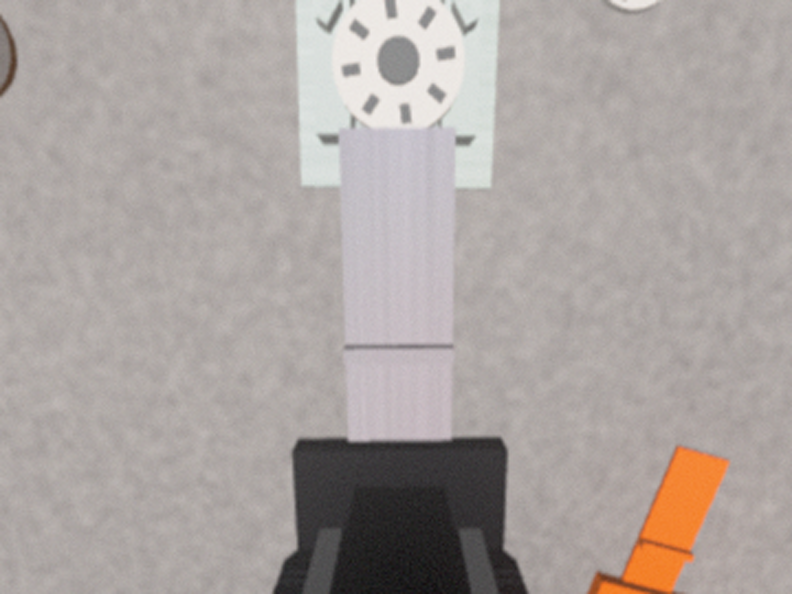

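The blade is already lined up with the stand: disc hub at crop (398,60), blade tip mid at (397,129), rail front ends mid at (396,138).

Run:
```python
from h import *
c=r.read_camera("wrist");p,R=tool()
f=lambda u,v,z:(R.T@(ray(c,u/2.2+140,v/2.2,z)-p)*1000).round(1)
zu=p[2]-.0345
print("disc hub",f(398,60,.047),"rim",f(331,62,.044),f(465,62,.044),"rails",f(317,136,.036),f(476,136,.036),"base",f(301,186,.006),f(491,187,.006),"tip",f(339.5,129,zu+.003),f(455.5,129,zu+.003),"under",zu)
```

```text
disc hub [ 1.377e+02 -1.000e-01  1.355e+02] rim [137.7 -25.4 138.5] [137.7  25.2 138.5] rails [113.2 -32.5 146.6] [113.1  31.  146.6] base [ 96.7 -43.8 176.6] [ 96.2  41.6 176.6] tip [ 98.8 -14.   31.3] [98.8 13.9 31.3] under 0.14827959710339478
```

Request:
{"method": "arm_command", "body": {
  "plan": [
    [0,0,0.2,0,0,2,1],
    [0,0,0.2,0,0,4.5,1],
    [0,0,0.2,0,0,7,1],
    [0,0,0.2,0,0,9.5,1],
    [0,0,0.2,0,0,11.5,1],
    [0,0,0.2,0,0,12.5,1],
    [0,0,0.2,0,0,12.5,1],
    [0,0,0.2,0,0,12.5,1]
  ]
}}

```text
clock: 5.33
tcp_pos: [0.4681, -0.1089, 0.0584]
tool_rot: [-3.02, 0.866, 0.002]
force: [-0.4, 0.0, -1.1]
opening: 0.264
gripper_force: 98.9
```

```bash
python3 to.py .4679 -.1087 .0575 -31.9
python3 - <<'E'
from h import *
c=r.read_camera("wrist");save(c,"w4.png",(200,0,440,200),3)
E
```

```text
turn [ 0.01  0.05 -0.1 ] shift [-0.03 -0.01  0.09] tcp [ 0.4681 -0.1089  0.0584] yaw -32.0 q [-0.22  0.6   0.61  2.09 -0.58  0.62 -1.34] F [-0.39  0.02 -1.14]
```

View pics/w4.png

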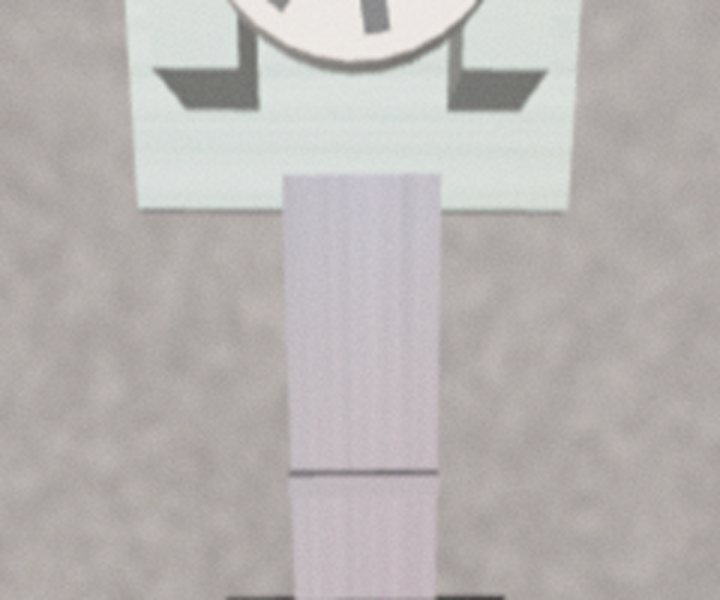

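Close view: the stand gap's mid is at u≈351 and the blade's mid at 362, so the blade should go about 1.6 mm left. The yaw is parallel.

Request:
{"method": "arm_command", "body": {
  "plan": [
    [0,0,0,0,-0.16,0,1],
    [0,0,0,1,-0.16,0,1],
    [0,0,0,2,-0.16,0,1],
    [0,0,0,3,-0.16,0,1],
    [0,0,0,4,-0.16,0,1],
    [0,0,0,5,-0.16,0,1],
    [0,0,0,5.5,-0.16,0,1],
    [0,0,0,5.5,-0.16,0,1]
  ]
}}

```text
clock: 6.05
tcp_pos: [0.517, -0.1381, 0.0582]
tool_rot: [3.018, -0.868, 0.002]
force: [0.0, 0.1, -1.5]
opening: 0.266
gripper_force: 98.9
```

Request:
{"method": "arm_command", "body": {
  "plan": [
    [0,0,0,0.4,0,0,1],
    [0,0,0,0.7,0,0,1],
    [0,0,0,0.7,0,0,1]
  ]
}}

```text
clock: 6.3
tcp_pos: [0.5221, -0.1409, 0.0583]
tool_rot: [3.019, -0.868, 0.0]
force: [-0.1, 0.3, -1.9]
opening: 0.27
gripper_force: 98.9
```

```bash
python3 to.py .5213 -.1403 .0584 -32
python3 - <<'E'
from h import *
c=r.read_camera("wrist");save(c,"w5.png",(200,0,440,200),3)
p,R=tool();s=c["pixels"]
E
```

```text
turn [ 0.01 -0.02 -0.06] shift [-0.1  -0.01 -0.01] tcp [ 0.5221 -0.1409  0.0583] yaw -32.06 q [-0.17  0.66  0.61  1.94 -0.57  0.71 -1.34] F [-0.1   0.28 -1.92]
```

View pics/w5.png

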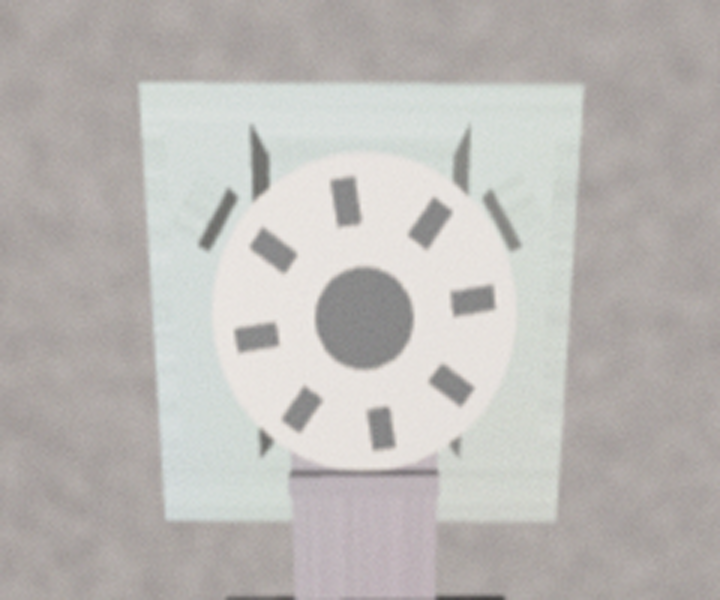

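The disc is centred over the blade: hub at (364,318), near rim at v=470, just ahead of the rib line at v=472.

Run:
```python
from h import *
c=r.read_camera("wrist");p,R=tool()
f=lambda u,v,z:(R.T@(ray(c,u/3+200,v/3,z)-p)*1000).round(1)
print(f(364,318,.047),f(364,152,.044),f(364,470,.044),f(212,312,.044),f(516,312,.044),"ribtop",f(364,472,.0328))
```

```text
[74.8  0.2 11.2] [99.9  0.2 14.2] [49.7  0.2 14.2] [ 75.8 -24.9  14.2] [75.8 25.3 14.2] ribtop [47.6  0.2 25.4]
```

Request:
{"method": "arm_command", "body": {
  "plan": [
    [0,0,0,0,0,-0.3,1],
    [0,0,0,0,0,-0.6,1],
    [0,0,0,0,0,-0.8,1],
    [0,0,0,0,0,-1.0,1],
    [0,0,0,0,0,-1.2,1],
    [0,0,0,0,0,-1.5,1],
    [0,0,0,0,0,-1.8,1],
    [0,0,0,0,0,-2.2,1]
  ]
}}

```text
clock: 7.07
tcp_pos: [0.5216, -0.1405, 0.0805]
tool_rot: [3.019, -0.867, -0.001]
force: [0.5, -0.5, -2.2]
opening: 0.269
gripper_force: 98.9
```

Request:
{"method": "arm_command", "body": {
  "plan": [
    [0,0,0,0,0,-0.5,1],
    [0,0,0,0,0,-1.0,1],
    [0,0,0,0,0,-1.6,1],
    [0,0,0,0,0,-2.3,1],
    [0,0,0,0,0,-3.0,1],
    [0,0,0,0,0,-3.5,1],
    [0,0,0,0,0,-3.8,1],
    [0,0,0,0,0,-3.8,1]
  ]
}}

```text
clock: 7.73
tcp_pos: [0.5221, -0.1408, 0.1191]
tool_rot: [-3.019, 0.867, -0.002]
force: [0.3, 0.5, -1.0]
opening: 0.267
gripper_force: 98.9
```

```bash
python3 - <<'E'
from h import *
c=r.read_camera("wrist");p,R=tool();zu=p[2]-.0345
g=c["pixels"];m=((g.min(2)>195)*255).astype(np.uint8);m[250:]=0
print([(cv2.contourArea(k),cv2.fitEllipse(k)) for k in cv2.findContours(m,0,2)[0] if cv2.contourArea(k)>2000])
save(c,"w6.png",(200,0,440,200),3)
f=lambda u,v,z:(R.T@(ray(c,u,v,z)-p)*1000).round(1)
for k in cv2.findContours(m,0,2)[0]:
    if cv2.contourArea(k)>2000: u,v=cv2.fitEllipse(k)[0];print(f(u,v,zu+.011))
E
python3 to.py .465 .095 .13 28
```

```text
[(11109.0, ((320.2507019042969, 100.10230255126953), (114.50337982177734, 127.9235610961914), 85.44638061523438)), (2012.5, ((450.7757263183594, 40.94648742675781), (46.85634231567383, 54.92063522338867), 24.692333221435547))]
[77.9 -0.4 23.5]
[105.9  64.7  23.5]
turn [ 1.000e-02 -4.000e-02 -6.005e+01] shift [-17.33 -16.95  -1.14] tcp [ 0.5219 -0.1407  0.1186] yaw -32.05 q [-0.22  0.59  0.69  1.88 -0.49  0.84 -1.41] F [-1.18  0.28 -2.47]
```

View pics/w6.png

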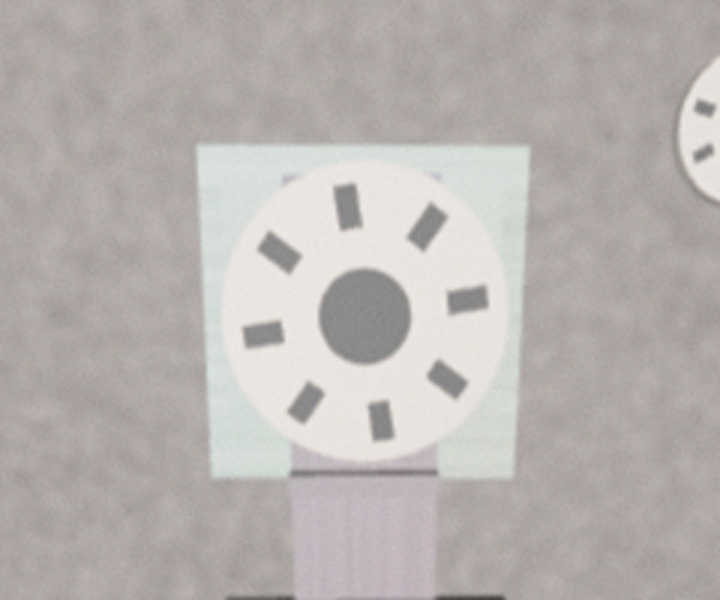

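The disc is riding flat on the blade, with its hub at (365,316) and the rim just ahead of the rib line (v=471). It is clear of the stand. Now I carry it smoothly towards the tray.

Request:
{"method": "arm_command", "body": {
  "plan": [
    [0,0,-0.5,-0.2,-0.15,0,1],
    [0,0,-1.5,-0.6,-0.5,-0.1,1],
    [0,0,-3,-1.1,-0.9,-0.3,1],
    [0,0,-5,-1.8,-1.5,-0.6,1],
    [0,0,-7.5,-2.5,-2.1,-0.9,1],
    [0,0,-10,-3.3,-2.75,-1.2,1],
    [0,0,-12.5,-4.1,-3.4,-1.5,1],
    [0,0,-15,-4.9,-4.1,-1.8,1]
  ]
}}

```text
clock: 8.45
tcp_pos: [0.5015, -0.0786, 0.1367]
tool_rot: [-3.108, 0.458, -0.0]
force: [0.8, 0.4, -2.8]
opening: 0.269
gripper_force: 98.7
```

```bash
python3 to.py .447 .087 .14 28
```

```text
turn [-1.000e-02 -1.000e-02 -4.477e+01] shift [-10.   -14.28  -0.33] tcp [ 0.5015 -0.0786  0.1367] yaw -16.77 q [-0.32  0.5   0.65  1.95 -0.41  0.82 -1.32] F [ 0.76  0.4  -2.77]
```

Request:
{"method": "arm_command", "body": {
  "plan": [
    [0,0,-2.5,-0.6,-0.8,0,1],
    [0,0,-5.5,-1.3,-1.7,-0.1,1],
    [0,0,-8.5,-2.0,-2.7,-0.2,1],
    [0,0,-11.5,-2.6,-3.7,-0.3,1],
    [0,0,-14.5,-3.3,-4.7,-0.3,1],
    [0,0,-17.5,-4.0,-5.7,-0.3,1],
    [0,0,-20.5,-4.7,-6.7,-0.3,1],
    [0,0,-23.5,-5.4,-7.7,-0.3,1]
  ]
}}

```text
clock: 9.12
tcp_pos: [0.4725, 0.0108, 0.1392]
tool_rot: [3.136, 0.185, -0.0]
force: [-0.7, -0.4, -1.2]
opening: 0.264
gripper_force: 98.7
```

```bash
python3 to.py .447 .087 .14 28
```

```text
turn [-0.000e+00  1.000e-02 -2.125e+01] shift [-1.64 -7.87 -0.08] tcp [0.4725 0.0108 0.1392] yaw 6.75 q [-0.46  0.43  0.54  2.03 -0.32  0.77 -1.18] F [-0.65 -0.43 -1.17]
```

Request:
{"method": "arm_command", "body": {
  "plan": [
    [0,0,-3,-0.25,-1.1,0,1],
    [0,0,-6,-0.5,-2.3,0,1],
    [0,0,-9,-0.75,-3.4,0,1],
    [0,0,-12,-1.0,-4.5,0,1],
    [0,0,-15,-1.2,-5.6,0,1],
    [0,0,-18,-1.4,-6.5,0,1],
    [0,0,-20,-1.5,-7.2,0,1],
    [0,0,-21,-1.6,-7.6,0,1]
  ]
}}

```text
clock: 9.78
tcp_pos: [0.4483, 0.0844, 0.1393]
tool_rot: [-3.05, -0.751, -0.0]
force: [0.4, -0.1, -2.5]
opening: 0.271
gripper_force: 98.7
```

Request:
{"method": "arm_command", "body": {
  "plan": [
    [0,0,0,0,-0.1,0,1],
    [0,0,0,0,-0.1,0,1],
    [0,0,0,0,-0.1,0,1]
  ]
}}

```text
clock: 10.03
tcp_pos: [0.4482, 0.0837, 0.1393]
tool_rot: [3.052, 0.743, 0.0]
force: [0.3, 0.4, -1.6]
opening: 0.267
gripper_force: 98.7
```

```bash
python3 to.py .447 .087 .14 28
python3 - <<'E'
from h import *
c=r.read_camera("wrist");save(c,"w7.png",(140,0,500,240),2.2)
g=c["pixels"]; print(g[100,320],g[5:90:8,240].tolist(),g[5:90:8,400].tolist())
E
```

```text
turn [ 0.02 -0.   -0.63] shift [ 0.04 -0.35 -0.07] tcp [0.4482 0.0837 0.1393] yaw 27.37 q [-0.56  0.39  0.44  2.06 -0.25  0.74 -1.05] F [ 0.26  0.38 -1.57]
[137 137 137] [[164, 157, 154], [173, 167, 163], [168, 163, 160], [160, 155, 152], [167, 161, 158], [165, 156, 156], [169, 162, 160], [173, 165, 165], [160, 156, 153], [168, 162, 160], [168, 162, 159]] [[172, 167, 164], [171, 164, 161], [171, 166, 166], [176, 170, 166], [167, 160, 159], [177, 170, 166], [169, 163, 161], [169, 162, 158], [177, 171, 168], [172, 162, 161], [171, 167, 164]]
```

View pics/w7.png

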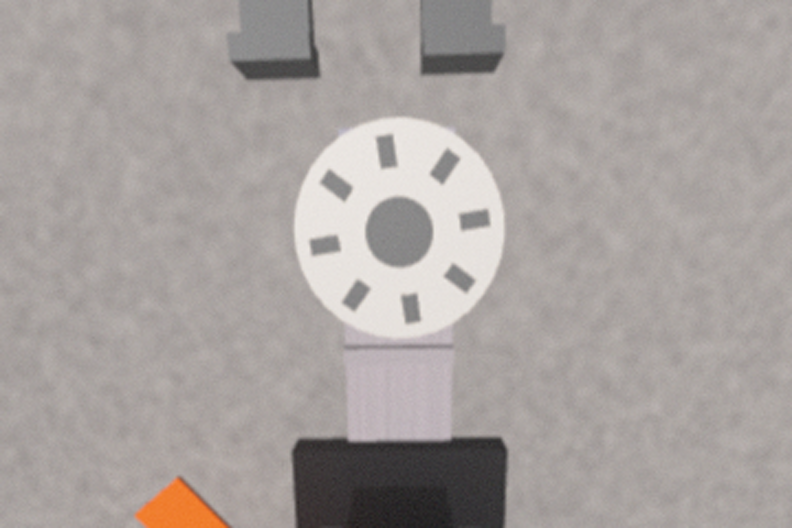

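The disc is still well seated on the blade: hub (399,231), rib line v=346. The tray front plates' top edges are at (231..316, 61) and (421..504, 55), with the right one slightly farther ahead.

```bash
python3 - <<'E'
from h import *
c=r.read_camera("wrist");p,R=tool()
W=lambda u,v,z:ray(c,u/2.2+140,v/2.2,z)
f=lambda X:(R.T@(X-p)*1000).round(1)
lo,li,ri,ro=[W(*q,.043) for q in((231,61),(316,60),(421,56),(504,54))]
for X in(lo,li,ri,ro):print(f(X))
d=lo-ro;yaw=np.arctan2(d[1],d[0])-np.pi/2;m=(lo+ro)/2
print("yaw",np.degrees(yaw),"front mid",m,"gap mid",(li+ri)/2,"W",np.linalg.norm(d))
print("disc",f(W(399,231,p[2]-.0345+.014)))
# sub-pixel edge: subtle gray threshold between plate top (137ish) and dark front face
g=cv2.cvtColor(c["pixels"],cv2.COLOR_RGB2GRAY).astype(float)
for u in(250,258,266,274,280,335,343,350,358,364):
    col=g[15:36,u];i=np.argmin(np.diff(col));j=np.argmax(np.diff(col));print(u,i+15.5,j+15.5,end=" | ")
E
python3 to.py .447 .087 .14 28.8
```

```text
[127.9 -53.6  96.3]
[128.1 -26.3  96.3]
[129.3   7.3  96.3]
[129.8  33.8  96.3]
yaw 28.65399651844825 front mid [0.55812244 0.15159236 0.043     ] gap mid [0.5581609  0.15120929 0.043     ] W 0.08739751690547345
disc [74.9  0.2 20.5]
250 27.5 34.5 | 258 27.5 34.5 | 266 26.5 34.5 | 274 26.5 34.5 | 280 26.5 34.5 | 335 24.5 33.5 | 343 24.5 32.5 | 350 24.5 32.5 | 358 23.5 32.5 | 364 23.5 31.5 | turn [ 0.02  0.   -1.44] shift [ 0.05 -0.36 -0.07] tcp [0.4482 0.0836 0.1393] yaw 27.36 q [-0.56  0.39  0.44  2.06 -0.25  0.74 -1.05] F [ 0.56 -0.89 -2.31]
```

```bash
python3 to.py .4663 .1007 .085 28.9
```

```text
turn [ 0.02  0.   -1.54] shift [ 2.39 -0.69  5.43] tcp [0.4482 0.0836 0.1393] yaw 27.36 q [-0.56  0.39  0.44  2.06 -0.25  0.74 -1.05] F [ 0.56 -0.89 -2.31]
```

Request:
{"method": "arm_command", "body": {
  "plan": [
    [0,0,-0.3,0.2,-0.1,0.5,1],
    [0,0,-0.7,0.6,-0.2,1.3,1],
    [0,0,-1,1,-0.4,2.2,1],
    [0,0,-1.3,1.5,-0.6,3.2,1],
    [0,0,-1.5,2,-0.7,4.2,1],
    [0,0,-1.5,2.4,-0.7,5,1],
    [0,0,-1.5,2.4,-0.7,5.4,1],
    [0,0,-1.5,2.4,-0.7,5.4,1]
  ]
}}

```text
clock: 10.8
tcp_pos: [0.4656, 0.1013, 0.0839]
tool_rot: [3.042, 0.785, -0.004]
force: [0.0, -0.1, -2.2]
opening: 0.269
gripper_force: 98.8
```

```bash
cat > tray.py <<'E'
from h import *
c=r.read_camera("wrist");p,R=tool();g=cv2.cvtColor(c["pixels"],cv2.COLOR_RGB2GRAY).astype(float)
f=lambda u,v,z:(R.T@(ray(c,u,v,z)-p)*1000).round(1)
G=cv2.GaussianBlur(g,(3,3),0)
v0=int(proj(c,p+R@[.105,0,0]+[0,0,.043-p[2]])[1]);print("v expected",v0)
# ground is light (~165), plates dark: inner/outer plate edges on rows of the plate top; front edge = strongest darkening per column
for v in range(max(v0-12,2),v0+16,4):
    d=np.diff(G[v,120:520]);print(v,"falls",[(int(i)+120) for i in np.where(d<-8)[0]],"rises",[(int(i)+120) for i in np.where(d>8)[0]])
P=[]
for u in list(range(225,275,6))+list(range(370,420,6)):
    col=g[max(v0-14,0):v0+14,u];i=np.argmin(np.diff(col));v=max(v0-14,0)+i+.5;P.append((u,v,*f(u,v,.043)[:2]))
print(np.array(P).round(1).tolist())
m=((c["pixels"].min(2)>195)*255).astype(np.uint8);m[250:]=0
for k in cv2.findContours(m,0,2)[0]:
    if cv2.contourArea(k)>8000:e=cv2.fitEllipse(cv2.convexHull(k))[0];print("disc",e,f(*e,p[2]-.0345+.011))
E
python3 tray.py;python3 to.py .4663 .1007 .085 28.9
```

```text
v expected 48
36 falls [240, 286, 287, 288, 350, 351, 352] rises [289, 290, 291, 354, 355, 401, 402, 403]
40 falls [240, 287, 288, 289, 349, 350, 351] rises [290, 291, 292, 293, 353, 354, 355, 401, 402]
44 falls [287, 288, 289, 348, 349, 350, 351] rises [291, 292, 293, 353, 354, 355, 401, 402]
48 falls [241, 242, 243, 244, 348, 349, 350, 351] rises [291, 292, 293, 294, 397, 398, 399, 400, 401]
52 falls [246, 247, 248, 249, 250, 348, 349, 350, 351] rises [291, 292, 293, 392, 393, 394, 395, 396]
56 falls [] rises [302, 303]
60 falls [345, 346, 347] rises [293, 294, 295, 296, 318]
[[225.0, 46.5, 105.8, -53.0], [231.0, 54.5, 101.8, -50.1], [237.0, 40.5, 108.8, -46.2], [243.0, 46.5, 105.8, -43.1], [249.0, 46.5, 105.8, -39.8], [255.0, 46.5, 105.8, -36.5], [261.0, 46.5, 105.8, -33.2], [267.0, 46.5, 105.8, -29.9], [273.0, 46.5, 105.8, -26.6], [370.0, 46.5, 105.8, 26.7], [376.0, 46.5, 105.8, 30.0], [382.0, 46.5, 105.8, 33.3], [388.0, 46.5, 105.8, 36.6], [394.0, 46.5, 105.8, 39.9], [400.0, 45.5, 106.3, 43.2], [406.0, 39.5, 109.3, 46.3], [412.0, 57.5, 100.3, 50.3], [418.0, 38.5, 109.8, 52.8]]
turn [-0.01  0.1   0.02] shift [ 0.03  0.07 -0.04] tcp [0.4657 0.1011 0.0846] yaw 28.92 q [-0.53  0.5   0.38  2.08 -0.31  0.62 -1.  ] F [ 0.21  0.33 -2.04]
```

The tray is centred on the blade, with plate edges at 240.5/401.5 and the tool's centre column at 321, and the yaw is parallel. I go down a little and advance.

Request:
{"method": "arm_command", "body": {
  "plan": [
    [0,0,0,0.2,0,0.15,1],
    [0,0,0,0.8,0,0.3,1],
    [0,0,0,1.7,0,0.35,1],
    [0,0,0,2.7,0,0.35,1],
    [0,0,0,3.7,0,0.35,1],
    [0,0,0,4.6,0,0.35,1],
    [0,0,0,5.3,0,0.35,1],
    [0,0,0,5.7,0,0.35,1]
  ]
}}

```text
clock: 11.52
tcp_pos: [0.5172, 0.1298, 0.0817]
tool_rot: [3.042, 0.786, 0.001]
force: [0.7, -0.2, -1.8]
opening: 0.266
gripper_force: 98.8
```

Request:
{"method": "arm_command", "body": {
  "plan": [
    [0,0,0,0.4,0,0,1],
    [0,0,0,0.8,0,0,1],
    [0,0,0,1.2,0,0,1],
    [0,0,0,1.5,0,0,1],
    [0,0,0,1.7,0,0,1],
    [0,0,0,1.8,0,0,1],
    [0,0,0,1.8,0,0,1]
  ]
}}

```text
clock: 12.1
tcp_pos: [0.5318, 0.1378, 0.0818]
tool_rot: [3.042, 0.785, 0.0]
force: [-1.1, -0.7, -1.8]
opening: 0.268
gripper_force: 98.8
```

```bash
python3 to.py .5328 .1374 .081 28.9
python3 - <<'E'
from h import *
c=r.read_camera("wrist");p,R=tool();px=c["pixels"]
f=lambda u,v,z:(R.T@(ray(c,u,v,z)-p)*1000).round(1)
g=cv2.cvtColor(px,cv2.COLOR_RGB2GRAY)
# hub: dark blob inside disc
u,v=map(int,proj(c,p+R@[.075,0,0]+[0,0,-.0345+.014]));print(u,v,g[v,u],g[v,u+30],g[v,u+25])
m=(g>195).astype(np.uint8)*255
n,l,s,ce=cv2.connectedComponentsWithStats(m)
for i in range(1,n):
    if s[i,4]>1500:print(s[i],ce[i])
P=cv2.findNonZero((m*((np.hypot(*np.meshgrid(np.arange(640)-u,np.arange(400)-v))<75))).astype(np.uint8))
h=cv2.convexHull(P);e=cv2.fitEllipse(h);print(e,"disc",f(*e[0],p[2]-.0345+.011))
for row in(v-20,v,v+60):
    d=np.diff(cv2.GaussianBlur(g,(3,3),0)[row].astype(int));print(row,[(int(i),int(d[i])) for i in np.where(abs(d)>12)[0] if 180<i<460])
E
```

```text
turn [ 0.   -0.    0.04] shift [0.06 0.08 0.08] tcp [0.5318 0.1378 0.0818] yaw 28.94 q [-0.54  0.59  0.38  1.9  -0.32  0.72 -1.05] F [-1.08 -0.72 -1.81]
321 105 140 213 228
[ 274   53   95  102 5869] [320.95195093 103.1507923 ]
((321.0074768066406, 103.30308532714844), (94.63996124267578, 101.29061126708984), 179.99310302734375) disc [76.  -0.  23.5]
85 [(275, 22), (276, 40), (277, 26), (286, -17), (287, -22), (288, -20), (298, 21), (299, 32), (300, 23), (364, -30), (365, -40), (366, -19), (391, 14)]
105 [(272, 29), (273, 37), (274, 17), (304, -19), (305, -39), (306, -29), (335, 30), (336, 38), (337, 18), (367, -16), (368, -36), (369, -32)]
165 [(252, -18), (253, -21), (291, -23), (292, -17), (294, 32), (295, 40), (296, 23), (345, -14), (346, -26), (347, -32), (348, -16), (350, 20), (388, 19), (389, 18)]
```

Request:
{"method": "arm_command", "body": {
  "plan": [
    [0,0,0,0.05,0,0,1],
    [0,0,0,0.1,0,0,1],
    [0,0,0,0.15,0,0,1],
    [0,0,0,0.2,0,0,1],
    [0,0,0,0.2,0,0,1]
  ]
}}

```text
clock: 12.57
tcp_pos: [0.5335, 0.1387, 0.0818]
tool_rot: [3.042, 0.785, -0.0]
force: [-0.5, -0.4, -2.1]
opening: 0.269
gripper_force: 98.8
```

```bash
cat > d.py <<'E'
from h import *
s=r.sense()
p,R=tool();print("F tool",(R.T@s["force"]).round(2))
c=r.read_camera("wrist");px=c["pixels"];f=lambda u,v,z:(R.T@(ray(c,u,v,z)-p)*1000).round(1)
g=cv2.cvtColor(px,cv2.COLOR_RGB2GRAY);u,v=map(int,proj(c,p+R@[.075,0,0]+[0,0,-.0345+.014]))
m=(g>195).astype(np.uint8)*255
P=cv2.findNonZero((m*((np.hypot(*np.meshgrid(np.arange(640)-u,np.arange(400)-v))<75))).astype(np.uint8))
e=cv2.fitEllipse(cv2.convexHull(P));print(e);d=f(*e[0],p[2]-.0345+.011);print("disc if on blade",d,"if in seat",f(*e[0],.048), "world seat",ray(c,*e[0],.048).round(4))
# tray front edge: bright->dark going down at plate columns
v0=proj(c,p+R@[.029,0,0]+[0,0,.043-p[2]])[1];o=[]
for uu in list(range(258,286,4))+list(range(358,386,4)):
    col=g[int(v0)-22:int(v0)+22,uu].astype(int);i=np.argmin(np.diff(col));o.append((uu,int(v0)-22+i+.5,f(uu,int(v0)-22+i+.5,.043)[0]))
print(o)
E
python3 d.py;python3 to.py .5328 .1374 .081 28.9
```

```text
F tool [-0.61  0.13  2.07]
((321.0688781738281, 103.47906494140625), (94.69004821777344, 101.33181762695312), 0.36268359422683716)
disc if on blade [75.7  0.  23.5] if in seat [75.9 -0.  33.8] world seat [0.6    0.1754 0.048 ]
[(258, np.float64(170.5), np.float64(37.1)), (262, np.float64(170.5), np.float64(37.1)), (266, np.float64(170.5), np.float64(37.1)), (270, np.float64(170.5), np.float64(37.1)), (274, np.float64(200.5), np.float64(18.0)), (278, np.float64(199.5), np.float64(18.7)), (282, np.float64(198.5), np.float64(19.3)), (358, np.float64(198.5), np.float64(19.3)), (362, np.float64(198.5), np.float64(19.3)), (366, np.float64(198.5), np.float64(19.3)), (370, np.float64(203.5), np.float64(16.0)), (374, np.float64(170.5), np.float64(37.1)), (378, np.float64(171.5), np.float64(36.5)), (382, np.float64(170.5), np.float64(37.1))]
turn [0.   0.   0.04] shift [-0.13  0.08  0.08] tcp [0.5335 0.1387 0.0818] yaw 28.94 q [-0.54  0.59  0.38  1.89 -0.32  0.72 -1.05] F [-0.75  0.89 -1.73]
```

Request:
{"method": "arm_command", "body": {
  "plan": [
    [0,0,0,0.05,0,0,1],
    [0,0,0,0.1,0,0,1],
    [0,0,0,0.15,0,0,1],
    [0,0,0,0.2,0,0,1],
    [0,0,0,0.2,0,0,1]
  ]
}}

```text
clock: 13.03
tcp_pos: [0.5354, 0.1397, 0.0818]
tool_rot: [3.042, 0.785, 0.0]
force: [-0.2, 0.4, -2.5]
opening: 0.269
gripper_force: 98.8
```

```bash
python3 d.py
```

```text
F tool [ 0.04 -0.4   2.53]
((321.0694885253906, 107.21714782714844), (94.49298095703125, 100.35836791992188), 179.35165405273438)
disc if on blade [73.8  0.  23.5] if in seat [73.9 -0.  33.8] world seat [0.6    0.1755 0.048 ]
[(258, np.float64(174.5), np.float64(34.6)), (262, np.float64(174.5), np.float64(34.6)), (266, np.float64(174.5), np.float64(34.6)), (270, np.float64(174.5), np.float64(34.6)), (274, np.float64(201.5), np.float64(17.3)), (278, np.float64(199.5), np.float64(18.6)), (282, np.float64(198.5), np.float64(19.3)), (358, np.float64(198.5), np.float64(19.3)), (362, np.float64(198.5), np.float64(19.3)), (366, np.float64(198.5), np.float64(19.3)), (370, np.float64(202.5), np.float64(16.6)), (374, np.float64(174.5), np.float64(34.6)), (378, np.float64(174.5), np.float64(34.5)), (382, np.float64(174.5), np.float64(34.5))]
```

The disc stopped moving in the world (0.600, 0.1755) while the blade went on, so it is against the stops. I lower it.

Request:
{"method": "arm_command", "body": {
  "plan": [
    [0,0,0,-0.03,0,0.2,1],
    [0,0,0,-0.03,0,0.4,1],
    [0,0,0,-0.03,0,0.6,1],
    [0,0,0,-0.03,0,0.8,1],
    [0,0,0,-0.03,0,1.0,1],
    [0,0,0,-0.03,0,1.2,1],
    [0,0,0,-0.03,0,1.4,1],
    [0,0,0,-0.03,0,1.4,1]
  ]
}}

```text
clock: 13.75
tcp_pos: [0.5348, 0.1395, 0.0674]
tool_rot: [3.042, 0.785, -0.001]
force: [0.8, -0.7, -1.7]
opening: 0.273
gripper_force: 98.8
```

```bash
python3 d.py;python3 to.py .5354 .1397 .055 28.9
```

```text
F tool [0.38 0.99 1.67]
((321.10516357421875, 107.33126831054688), (96.89698028564453, 103.32552337646484), 179.99386596679688)
disc if on blade [73.8  0.  23.5] if in seat [73.8  0.  19.3] world seat [0.5994 0.1752 0.048 ]
[(258, np.float64(177.5), np.float64(35.9)), (262, np.float64(178.5), np.float64(35.3)), (266, np.float64(178.5), np.float64(35.3)), (270, np.float64(178.5), np.float64(35.3)), (274, np.float64(200.5), np.float64(22.3)), (278, np.float64(199.5), np.float64(22.9)), (282, np.float64(199.5), np.float64(22.9)), (358, np.float64(198.5), np.float64(23.5)), (362, np.float64(198.5), np.float64(23.5)), (366, np.float64(198.5), np.float64(23.5)), (370, np.float64(203.5), np.float64(20.5)), (374, np.float64(178.5), np.float64(35.3)), (378, np.float64(178.5), np.float64(35.3)), (382, np.float64(178.5), np.float64(35.3))]
turn [-0.    0.02  0.04] shift [0.05 0.01 1.26] tcp [0.5349 0.1395 0.0676] yaw 28.94 q [-0.54  0.61  0.37  1.9  -0.33  0.69 -1.04] F [-0.86  0.45 -1.32]
```

The apparent disc size grew as expected, so the disc now rests on the rails with the blade free below it. I sink the blade further so the foot faces the tray plates.

Request:
{"method": "arm_command", "body": {
  "plan": [
    [0,0,0,0,0,0.3,1],
    [0,0,0,0,0,0.6,1],
    [0,0,0,0,0,0.9,1],
    [0,0,0,0,0,1.2,1],
    [0,0,0,0,0,1.3,1],
    [0,0,0,0,0,1.3,1],
    [0,0,0,0,0,1.3,1],
    [0,0,0,0,0,1.3,1]
  ]
}}

```text
clock: 14.47
tcp_pos: [0.5351, 0.1395, 0.0548]
tool_rot: [3.042, 0.785, 0.0]
force: [-1.7, 0.4, -0.4]
opening: 0.268
gripper_force: 98.8
```

```bash
python3 d.py;python3 to.py .5354 .1397 .055 28.9
```

```text
F tool [-1.29 -1.21  0.43]
((320.9552917480469, 109.8534927368164), (103.62815856933594, 118.23328399658203), 175.02536010742188)
disc if on blade [72.5 -0.1 23.5] if in seat [72.5 -0.   6.9] world seat [0.5986 0.1746 0.048 ]
[(258, np.float64(184.5), np.float64(34.9)), (262, np.float64(184.5), np.float64(34.9)), (266, np.float64(184.5), np.float64(34.9)), (270, np.float64(184.5), np.float64(34.9)), (274, np.float64(202.5), np.float64(25.0)), (278, np.float64(200.5), np.float64(26.1)), (282, np.float64(200.5), np.float64(26.1)), (358, np.float64(200.5), np.float64(26.0)), (362, np.float64(200.5), np.float64(26.0)), (366, np.float64(200.5), np.float64(26.0)), (370, np.float64(203.5), np.float64(24.4)), (374, np.float64(184.5), np.float64(34.8)), (378, np.float64(184.5), np.float64(34.8)), (382, np.float64(184.5), np.float64(34.8))]
turn [ 0.   -0.01  0.04] shift [ 0.03  0.   -0.01] tcp [0.5351 0.1395 0.0549] yaw 28.94 q [-0.53  0.63  0.36  1.91 -0.34  0.66 -1.03] F [ 0.6  -0.81 -1.7 ]
```

```bash
cat > e.py <<'E'
from h import *
c=r.read_camera("wrist");p,R=tool();g=cv2.cvtColor(c["pixels"],cv2.COLOR_RGB2GRAY)
f=lambda u,v,z:(R.T@(ray(c,u,v,z)-p)*1000).round(1)
m=((g>195)*255).astype(np.uint8);n,l,s,ce=cv2.connectedComponentsWithStats(m)
for i in range(1,n):
    if s[i,4]>300:print(s[i],ce[i].round(1))
i=1+np.argmax([s[k,4] if 250<ce[k][0]<390 else 0 for k in range(1,n)])
x,y,w,h=s[i][:4];print("rim rows->x",f(x+w/2,y,.048),f(x+w/2,y+h,.048),"cols",f(x,y+h/2,.048)[1],f(x+w,y+h/2,.048)[1])
hub=cv2.connectedComponentsWithStats(((g<175)*(g>110)*255).astype(np.uint8)[y+h//4:y+3*h//4,x+w//4:x+3*w//4])
k=1+np.argmax(hub[2][1:,4]);print("hub",hub[2][k],f(*(hub[3][k]+[x+w//4,y+h//4]),.051),ray(c,*(hub[3][k]+[x+w//4,y+h//4]),.051).round(4))
E
python3 e.py
```

```text
[ 269   52  105  112 7151] [320.8 107.3]
rim rows->x [97.6  0.3  6.9] [46.6  0.2  6.9] cols -24.6 25.2
hub [  9  13  34  35 931] [72.4 -0.1  3.9] [0.5984 0.1747 0.051 ]
```

Run:
```python
from h import *
c=r.read_camera("top");p,R=tool();e=R[:2,0]
for u,v in((205,196),(259.3,160)):
    X=ray(c,u,v,.105);print(X.round(3),"front face ahead of TCP",((X[:2]-p[:2])@e*1000).round(1))
```

```text
[0.591 0.267 0.105] front face ahead of TCP 110.4
[0.677 0.112 0.105] front face ahead of TCP 111.0
```

Request:
{"method": "arm_command", "body": {
  "plan": [
    [0,0,0,0.1,0,0,1],
    [0,0,0,0.2,0,0,1],
    [0,0,0,0.3,0,0,1],
    [0,0,0,0.4,0,0,1],
    [0,0,0,0.5,0,0,1],
    [0,0,0,0.6,0,0,1],
    [0,0,0,0.7,0,0,1],
    [0,0,0,0.8,0,0,1]
  ]
}}

```text
clock: 15.28
tcp_pos: [0.5403, 0.1425, 0.0544]
tool_rot: [3.042, 0.784, -0.006]
force: [-6.2, -2.6, 2.3]
opening: 0.267
gripper_force: 99.2
```

```bash
python3 to.py .5354 .1397 .055 28.9; python3 e.py
```

```text
turn [-0.05  0.22 -0.  ] shift [-0.56  0.01 -0.05] tcp [0.5403 0.1425 0.0544] yaw 28.9 q [-0.53  0.64  0.36  1.89 -0.34  0.68 -1.04] F [-6.23 -2.59  2.34]
[ 269   61  105  114 7015] [320.9 119.1]
rim rows->x [93.6  0.3  6.1] [41.   0.2  6.3] cols -24.8 25.2
hub [ 10  17  33  34 908] [66.8 -0.   3.2] [0.5988 0.1748 0.051 ]
```

The foot is on the plates with about 6.7 N. I push the tray in gently; roughly 60 mm remains.

Request:
{"method": "arm_command", "body": {
  "plan": [
    [0,0,0,0.1,0,0,1],
    [0,0,0,0.3,0,0,1],
    [0,0,0,0.5,0,0,1],
    [0,0,0,0.8,0,0,1],
    [0,0,0,1.1,0,0,1],
    [0,0,0,1.4,0,0,1],
    [0,0,0,1.7,0,0,1],
    [0,0,0,2.0,0,0,1]
  ]
}}

```text
clock: 16.0
tcp_pos: [0.5577, 0.1521, 0.0544]
tool_rot: [3.042, 0.784, -0.007]
force: [-5.7, -1.9, 2.2]
opening: 0.274
gripper_force: 99.2
```

```bash
python3 to.py .5354 .1397 .055 28.9; python3 e.py
```

```text
turn [-0.05  0.24 -0.01] shift [-2.55  0.01 -0.05] tcp [0.5577 0.1521 0.0544] yaw 28.89 q [-0.53  0.66  0.36  1.84 -0.34  0.71 -1.05] F [-5.71 -1.86  2.21]
[    0     0   640    32 19445] [317.9  14.7]
[ 269   65  105  111 7070] [321.  119.2]
rim rows->x [117.   -0.4   6. ] [104.7  -0.4   6. ] cols -139.7 138.7Traceback (most recent call last):
  File "e.py", line 10, in <module>
    k=1+np.argmax(hub[2][1:,4]);print("hub",hub[2][k],f(*(hub[3][k]+[x+w//4,y+h//4]),.051),ray(c,*(hub[3][k]+[x+w//4,y+h//4]),.051).round(4))
        ~~~~~~~~~^^^^^^^^^^^^^^
    return _wrapfunc(a, 'argmax', axis=axis, out=out, **kwds)
    return bound(*args, **kwds)
ValueError: attempt to get argmax of an empty sequence
```

Request:
{"method": "arm_command", "body": {
  "plan": [
    [0,0,0,0.3,0,0,1],
    [0,0,0,0.6,0,0,1],
    [0,0,0,0.9,0,0,1],
    [0,0,0,1.2,0,0,1],
    [0,0,0,1.5,0,0,1],
    [0,0,0,1.8,0,0,1],
    [0,0,0,2.1,0,0,1],
    [0,0,0,2.4,0,0,1]
  ]
}}

```text
clock: 16.72
tcp_pos: [0.5788, 0.1638, 0.0543]
tool_rot: [3.042, 0.784, -0.006]
force: [-5.8, -2.7, 2.5]
opening: 0.27
gripper_force: 99.2
```

Request:
{"method": "arm_command", "body": {
  "plan": [
    [0,0,0,0.15,0,0,1],
    [0,0,0,0.3,0,0,1],
    [0,0,0,0.45,0,0,1],
    [0,0,0,0.6,0,0,1],
    [0,0,0,0.7,0,0,1],
    [0,0,0,0.8,0,0,1],
    [0,0,0,0.9,0,0,1],
    [0,0,0,1.0,0,0,1]
  ]
}}

```text
clock: 17.38
tcp_pos: [0.5875, 0.1686, 0.0543]
tool_rot: [3.042, 0.784, -0.006]
force: [-6.0, -2.1, 1.7]
opening: 0.266
gripper_force: 99.2
```

Request:
{"method": "arm_command", "body": {
  "plan": [
    [0,0,0,0.05,0,0,1],
    [0,0,0,0.1,0,0,1],
    [0,0,0,0.15,0,0,1],
    [0,0,0,0.2,0,0,1],
    [0,0,0,0.25,0,0,1]
  ]
}}

```text
clock: 17.8
tcp_pos: [0.5896, 0.1698, 0.0544]
tool_rot: [3.042, 0.784, -0.006]
force: [-6.3, -2.7, 1.6]
opening: 0.269
gripper_force: 99.2
```

Request:
{"method": "arm_command", "body": {
  "plan": [
    [0,0,0,0.05,0,0,1],
    [0,0,0,0.1,0,0,1],
    [0,0,0,0.15,0,0,1],
    [0,0,0,0.2,0,0,1],
    [0,0,0,0.25,0,0,1]
  ]
}}

```text
clock: 18.22
tcp_pos: [0.5918, 0.171, 0.0543]
tool_rot: [3.042, 0.784, -0.006]
force: [-5.6, -2.7, 1.2]
opening: 0.27
gripper_force: 99.2
```

Request:
{"method": "arm_command", "body": {
  "plan": [
    [0,0,0,0.05,0,0,1],
    [0,0,0,0.1,0,0,1],
    [0,0,0,0.15,0,0,1],
    [0,0,0,0.2,0,0,1]
  ]
}}

```text
clock: 18.55
tcp_pos: [0.5936, 0.172, 0.0544]
tool_rot: [3.042, 0.784, -0.006]
force: [-5.5, -2.0, 2.8]
opening: 0.267
gripper_force: 99.2
```

Request:
{"method": "arm_command", "body": {
  "plan": [
    [0,0,0,0.05,0,0,1],
    [0,0,0,0.1,0,0,1],
    [0,0,0,0.15,0,0,1],
    [0,0,0,0.2,0,0,1]
  ]
}}

```text
clock: 18.88
tcp_pos: [0.5954, 0.173, 0.0543]
tool_rot: [3.042, 0.784, -0.006]
force: [-6.4, -2.6, 2.1]
opening: 0.267
gripper_force: 99.2
```

Request:
{"method": "arm_command", "body": {
  "plan": [
    [0,0,0,0.05,0,0,1],
    [0,0,0,0.1,0,0,1],
    [0,0,0,0.15,0,0,1],
    [0,0,0,0.2,0,0,1]
  ]
}}

```text
clock: 19.22
tcp_pos: [0.5971, 0.1739, 0.0543]
tool_rot: [3.042, 0.784, -0.006]
force: [-5.8, -2.7, 2.2]
opening: 0.267
gripper_force: 99.2
```

Request:
{"method": "arm_command", "body": {
  "plan": [
    [0,0,0,0.05,0,0,1],
    [0,0,0,0.1,0,0,1],
    [0,0,0,0.15,0,0,1],
    [0,0,0,0.2,0,0,1]
  ]
}}

```text
clock: 19.55
tcp_pos: [0.5989, 0.1749, 0.0543]
tool_rot: [3.042, 0.784, -0.006]
force: [-6.0, -2.6, 1.6]
opening: 0.267
gripper_force: 99.2
```

Request:
{"method": "arm_command", "body": {
  "plan": [
    [0,0,0,0.05,0,0,1],
    [0,0,0,0.1,0,0,1],
    [0,0,0,0.15,0,0,1],
    [0,0,0,0.2,0,0,1]
  ]
}}

```text
clock: 19.88
tcp_pos: [0.6006, 0.1758, 0.0543]
tool_rot: [3.042, 0.784, -0.006]
force: [-5.2, -2.6, 3.3]
opening: 0.266
gripper_force: 99.2
```

Request:
{"method": "arm_command", "body": {
  "plan": [
    [0,0,0,0.05,0,0,1],
    [0,0,0,0.1,0,0,1],
    [0,0,0,0.15,0,0,1],
    [0,0,0,0.2,0,0,1]
  ]
}}

```text
clock: 20.22
tcp_pos: [0.6016, 0.1764, 0.0542]
tool_rot: [3.042, 0.783, -0.009]
force: [-8.6, -3.3, 4.0]
opening: 0.269
gripper_force: 99.3
```

Request:
{"method": "arm_command", "body": {
  "plan": [
    [0,0,0,0.03,0,0,1],
    [0,0,0,0.06,0,0,1],
    [0,0,0,0.09,0,0,1],
    [0,0,0,0.09,0,0,1]
  ]
}}

```text
clock: 20.55
tcp_pos: [0.6017, 0.1764, 0.0541]
tool_rot: [3.042, 0.783, -0.011]
force: [-9.1, -4.3, 5.0]
opening: 0.267
gripper_force: 99.5
```

Request:
{"method": "arm_command", "body": {
  "plan": [
    [0,0,0,0.04,0,0,1],
    [0,0,0,0.08,0,0,1],
    [0,0,0,0.12,0,0,1],
    [0,0,0,0.12,0,0,1]
  ]
}}

```text
clock: 20.88
tcp_pos: [0.6018, 0.1765, 0.054]
tool_rot: [3.042, 0.782, -0.014]
force: [-11.9, -5.6, 5.7]
opening: 0.268
gripper_force: 99.8
```

```bash
python3 to.py .6 .176 .055 28.9
python3 - <<'E'
from h import *
p,R=tool();print((R.T@r.sense()["force"]).round(2),r.sense()["wrist_torque"].round(3),R.round(4).tolist())
E
```

```text
turn [-0.1   0.51 -0.05] shift [-0.19 -0.04 -0.1 ] tcp [0.6018 0.1765 0.054 ] yaw 28.85 q [-0.54  0.72  0.36  1.7  -0.34  0.8  -1.09] F [-11.9   -5.57   5.67]
[-13.16  -0.88  -5.55] [-1.448  2.762 -0.268] [[0.8759, 0.4825, -0.0086], [0.4825, -0.8759, -0.0027], [-0.0089, -0.0018, -1.0]]
```

Request:
{"method": "arm_command", "body": {
  "plan": [
    [0,0,0,0.03,0,0,1],
    [0,0,0,0.03,0,0,1],
    [0,0,0,0.03,0,0,1],
    [0,0,0,0.03,0,0,1],
    [0,0,0,0.03,0,0,1],
    [0,0,0,0.03,0,0,1],
    [0,0,0,0.03,0,0,1]
  ]
}}

```text
clock: 21.47
tcp_pos: [0.6019, 0.1765, 0.0539]
tool_rot: [3.042, 0.782, -0.015]
force: [-11.6, -5.3, 5.9]
opening: 0.267
gripper_force: 99.8
```

Run:
```python
from h import *
p,R=tool();print((R.T@r.sense()["force"]).round(2))
c=r.read_camera("wrist");g=cv2.cvtColor(c["pixels"],cv2.COLOR_RGB2GRAY)
n,l,s,ce=cv2.connectedComponentsWithStats(((g>195)*255).astype(np.uint8))
for i in range(1,n):
    if s[i,4]>300:print(s[i],ce[i].round(1))
print(g[40:240:8,321].tolist())
c=r.read_camera("top");print(proj(c,p+R@[.067,0,0]))
```

```text
[-12.77  -0.96  -5.81]
[112, 113, 114, 194, 192, 192, 193, 190, 191, 192, 191, 193, 192, 193, 192, 190, 194, 190, 189, 192, 191, 157, 53, 46, 43]
[229.39900609 174.59517432]
```

Request:
{"method": "arm_command", "body": {
  "plan": [
    [0,0,0,0.04,0,0,1],
    [0,0,0,0.04,0,0,1],
    [0,0,0,0.04,0,0,1],
    [0,0,0,0.04,0,0,1],
    [0,0,0,0.04,0,0,1],
    [0,0,0,0.04,0,0,1],
    [0,0,0,0.04,0,0,1]
  ]
}}

```text
clock: 22.15
tcp_pos: [0.6019, 0.1766, 0.0537]
tool_rot: [3.042, 0.782, -0.016]
force: [-12.7, -6.8, 5.1]
opening: 0.271
gripper_force: 99.7
```

Request:
{"method": "arm_command", "body": {
  "plan": [
    [0,0,0,-0.2,0,0,1],
    [0,0,0,-0.5,0,0,1],
    [0,0,0,-1,0,0,1],
    [0,0,0,-1,0,0,1]
  ]
}}

```text
clock: 22.48
tcp_pos: [0.5977, 0.1741, 0.0549]
tool_rot: [-3.042, -0.785, -0.001]
force: [-0.4, -0.7, -1.2]
opening: 0.269
gripper_force: 99.0
```

```bash
python3 to.py .6 .176 .055 28.9
python3 - <<'E'
from h import *
p,R=tool();print((R.T@r.sense()["force"]).round(2))
E
```

```text
turn [ 0.01 -0.04  0.03] shift [ 0.3  -0.06 -0.01] tcp [0.5977 0.1741 0.0549] yaw 28.93 q [-0.54  0.71  0.36  1.72 -0.34  0.77 -1.08] F [-0.35 -0.65 -1.2 ]
[-0.63  0.4   1.2 ]
```

Request:
{"method": "arm_command", "body": {
  "plan": [
    [0,0,0,-0.8,0,0,1],
    [0,0,0,-2,0,0,1],
    [0,0,0,-3.2,0,0,1],
    [0,0,0,-4.5,0,0,1],
    [0,0,0,-5.8,0,0,1],
    [0,0,0,-7,0,0,1],
    [0,0,0,-8.2,0,0,1],
    [0,0,0,-9,0,0,1]
  ]
}}

```text
clock: 23.15
tcp_pos: [0.5181, 0.1301, 0.0551]
tool_rot: [3.042, 0.785, 0.0]
force: [-0.3, 0.0, -1.0]
opening: 0.268
gripper_force: 99.0
```

Request:
{"method": "arm_command", "body": {
  "plan": [
    [0,0,0,-0.8,0,0,1],
    [0,0,0,-1.6,0,0.4,1],
    [0,0,0,-2,0,0.8,1],
    [0,0,0,-2,0,1.2,1],
    [0,0,0,-2,0,1.5,1],
    [0,0,0,-2,0,1.7,1],
    [0,0,0,-2,0,1.8,1],
    [0,0,0,-2,0,1.8,1]
  ]
}}

```text
clock: 23.82
tcp_pos: [0.5018, 0.1212, 0.0364]
tool_rot: [3.042, 0.785, -0.001]
force: [-0.1, -0.2, -1.1]
opening: 0.271
gripper_force: 99.0
```

```bash
python3 to.py .6 .176 .0345 28.9
python3 - <<'E'
from h import *
p,R=tool();c=r.read_camera("wrist");g=cv2.GaussianBlur(cv2.cvtColor(c["pixels"],cv2.COLOR_RGB2GRAY),(3,3),0).astype(int)
# blade: width on rows
for v in(40,60,80,100,140,180):
    d=np.diff(g[v,270:375]);print(v,[(int(i)+270,int(d[i])) for i in np.where(abs(d)>10)[0]])
print(g[20:210:6,321].tolist())
c=r.read_camera("side");cv2.imwrite("pics/side_end.png",c["pixels"][:,:,::-1])
E
```

```text
turn [0.   0.02 0.05] shift [11.25 -0.04  0.18] tcp [0.5018 0.1212 0.0364] yaw 28.95 q [-0.5   0.62  0.33  2.02 -0.36  0.56 -0.99] F [-0.07 -0.21 -1.15]
40 []
60 []
80 []
100 []
140 []
180 []
[167, 168, 163, 155, 153, 165, 172, 191, 190, 190, 191, 190, 191, 190, 189, 190, 189, 188, 189, 188, 187, 186, 187, 158, 183, 185, 185, 184, 185, 184, 117, 56]
```

Request:
{"method": "arm_command", "body": {
  "plan": [
    [0,0,0,0,0,0.05,1],
    [0,0,0,0,0,0.1,1],
    [0,0,0,0,0,0.15,1],
    [0,0,0,0,0,0.2,1],
    [0,0,0,0,0,0.2,1]
  ]
}}

```text
clock: 24.33
tcp_pos: [0.5016, 0.1211, 0.0348]
tool_rot: [3.042, 0.785, 0.0]
force: [0.0, -0.1, -0.9]
opening: 0.265
gripper_force: 99.0
```

Request:
{"method": "arm_command", "body": {
  "plan": [
    [0,0,0,0,0,0.05,1],
    [0,0,0,0,0,0.1,1],
    [0,0,0,0,0,0.1,1]
  ]
}}

```text
clock: 24.58
tcp_pos: [0.5015, 0.121, 0.0345]
tool_rot: [-3.042, -0.785, -0.001]
force: [-2.7, -0.3, 9.2]
opening: 0.268
gripper_force: 100.8
```

Request:
{"method": "arm_command", "body": {
  "plan": [
    [0,0,0,0,0,0,0.65],
    [0,0,0,0,0,0,0.55],
    [0,0,0,0,0,0,0.4],
    [0,0,0,0,0,0,0.2],
    [0,0,0,0,0,0,0],
    [0,0,0,0,0,0,0],
    [0,0,0,0,0,0,0],
    [0,0,0,0,0,0,0]
  ],
  "squeeze": 20
}}

```text
clock: 25.25
tcp_pos: [0.5016, 0.121, 0.0337]
tool_rot: [3.042, 0.785, -0.0]
force: [-0.5, 0.2, -0.2]
opening: 0.998
gripper_force: 0.0
```

Request:
{"method": "arm_command", "body": {
  "plan": [
    [0,0,0,0,0,-1,0],
    [0,0,0,0,0,-3,0],
    [0,0,0,0,0,-6,0],
    [0,0,0,0,0,-9,0],
    [0,0,0,0,0,-12,0],
    [0,0,0,0,0,-15,0],
    [0,0,0,0,0,-18,0],
    [0,0,0,0,0,-19,0]
  ]
}}

```text
clock: 25.92
tcp_pos: [0.5031, 0.1208, 0.2287]
tool_rot: [-3.042, -0.784, -0.01]
force: [1.1, -1.1, 0.6]
opening: 0.996
gripper_force: 0.0
```

Run:
```python
from h import *
p,R=tool();print(p,r.sense()["force"].round(1),r.sense()["opening"])
c=r.read_camera("wrist");px=c["pixels"];g=cv2.cvtColor(px,cv2.COLOR_RGB2GRAY)
k=cv2.findContours((((g<75))*255).astype(np.uint8)[:240],0,2)[0]
print([cv2.boundingRect(q) for q in k if cv2.contourArea(q)>60])
print(g[20:240:5,321].tolist())
print("expected tip,foot",proj(c,[.5015+.8755*.1,.121+.4833*.1,.003]),proj(c,[.5015+.8755*.022,.121+.4833*.022,.012]))
# disc and tray via side and top cameras
for n in("side","top"):
    c=r.read_camera(n);g=cv2.cvtColor(c["pixels"],cv2.COLOR_RGB2GRAY);e=R[:,0]
    s=np.array([.6019,.1766,.051])+R[:,0]*[1,1,0]*.067;u,v=proj(c,s);print(n,"expected disc",u,v);print(g[int(v)-10:int(v)+11:2,int(u)-14:int(u)+15:2])
```

```text
[0.50312216 0.12080057 0.22871666] [ 1.1 -1.1  0.6] 0.9964286326121465
[(298, 156, 46, 49), (516, 79, 26, 30), (361, 10, 7, 22), (231, 1, 128, 32), (612, 0, 28, 14)]
[157, 50, 53, 147, 143, 146, 142, 142, 151, 144, 145, 147, 138, 148, 173, 172, 173, 172, 168, 171, 171, 171, 173, 159, 167, 168, 166, 160, 52, 52, 42, 46, 48, 55, 54, 49, 50, 97, 144, 146, 145, 151, 145, 145]
expected tip,foot [320.08468306  86.8077174 ] [320.18316955 156.13879712]
side expected disc 278.38122820635175 152.90716742579647
[[ 17  19  33  55  75  89  99 112 126 137 144 147 151 154 156]
 [ 18  19  18  20  18  19  20  13  23  33  77  95 100 109 117]
 [ 21  14  14  20  16  15  17  15  17  18  66  89  89  89  88]
 [ 52  44  32  25  17  16  16  16  16  19  59  88  87  88  77]
 [ 69  70  73  71  67  94 115  91  79  51  51  87  86  86  80]
 [ 70  71  80  99 139 134 120  94 127 134 136 100  62  80 106]
 [ 68  77  81 131 126 151  86  71  85 154 120 113  59  82  87]
 [ 75  83  80 117 131 137 142 143 133 137 144  82  76  83  87]
 [ 82  83  71  70  88 126 116 130 129 106  79  80  82  79  85]
 [ 83  82  78  45  50  70  75  77  72  61  63  82  83  57  79]
 [ 68  71  48  34  26  29  26  25  46  83  81  81  70  38  79]]
top expected disc 229.549929720258 174.8128032230862
[[ 92  93  95  94  96  96  97  75  60  84  69  50  52  51  46]
 [ 91  94  94  97  96  95  96  77  58  73  76  54  51  46  46]
 [ 89  95  96  98  96  98  99  80  57  61  82  58  49  47  45]
 [ 88  97  98  99 100  99 100  85  57  56  83  62  47  47  41]
 [ 85  97  99  98 101 100  99  90  56  58  84  64  47  45  46]
 [ 84  99 101 101 102 103 101  95  58  59  80  68  49  48  46]
 [ 75  98 102 101 104 103 104  98  58  58  62  73  55  51  48]
 [ 76  97 102 105 106 105 106 102  58  55  55  77  58  66  48]
 [ 75  86 109 107 106 107 111 109  64  56  56  76  62  51  47]
 [ 76  76 112 108 108 107 108 112  65  54  56  65  67  48  45]
 [ 73  71  99 110 108 110 110 112  79  57  57  56  68  58  43]]
```

The lifter stands where expected on the table. In the side image the disc sits flat at its expected pixel (278,153). I let the arm settle, then hand in.

Request:
{"method": "arm_command", "body": {
  "plan": [
    [0,0,0,0,0,0,0],
    [0,0,0,0,0,0,0],
    [0,0,0,0,0,0,0]
  ]
}}

```text
clock: 26.32
tcp_pos: [0.5008, 0.1209, 0.2225]
tool_rot: [3.042, 0.785, -0.004]
force: [0.6, -0.6, -0.9]
opening: 1.001
gripper_force: 0.0
```

```bash
python3 -c "
from cell import r
print(r.sign_off())"
```

```text
the job is handed in; nothing more can be done
None
```

I handed the job in at about 26 s of the 72 s allowed, and no verdict came back: the disc is in the tray seat, the tray is home and was pressed with about 13–14 N for over half a second, and the lifter stands released on the table.

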